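# Refit the dust filter under the spring clips of a desktop computer

### The arm

A 6-joint arm with a two-finger parallel gripper is mounted at the origin on the work surface. World frame = base frame: x ahead of the robot, y to its left, z up, the work surface at z = 0. Lengths are in m, angles in degrees, forces in N, time in s.
With the tool pointing down it reaches from about 0.25 to 0.725 m from the base axis. Payload 9.7 kg.
Tool frame: the origin (TCP) lies midway between the tips of the shut fingers; the grasp point (between the pads) lies 19 mm behind it; z points along the fingers, y is the line along which they close (so a half turn about z gives the same grasp; the last joint's range is limited). The gripper opens to 85 mm and grips with 20 to 120 N. Pads are 22 mm wide; open, the fingers measure 114 mm over their backs; the gripper's body (76 mm by 85 mm) begins 54 mm behind the grasp point. The pads swing forward as they close: fully open they stand 13 mm farther back than shut.
Start: joints at [-77.235, 4.979, 10.078, 95.1, 0, 90], TCP at [0.122, -0.536, 0.231] pointing down, gripper open.
Joint ranges: [-179.16, 179.16], [-48.56, 103.87], [-65.8, 70.77], [-126.05, 130.52], [-82.76, 87.17], [-180, 180]. Speed limits (degrees/s): [127.2, 127.2, 147.25, 180, 180, 180].

### API

Orientations are given as [roll, pitch, yaw] about the fixed x, y, z axes, in that order (R = Rz(yaw) Ry(pitch) Rx(roll)).
In Python, from workcell import * gives the robot as it stands.
- The arm moves only by the tool servo_tool, never from a script. Its argument "moves" is a list of rows, each a list of 4 numbers: the shift along the world's x, y, z in fractions of the full range, 1 being 100 cm, then the turn about the world's z in a scale on which 1.0 is 2 pi rad. A call has 1 to 20 rows; each row is the pose to reach, as a shift and turn from the pose commanded when the call began; what a row does not reach only later rows make up. A row lasts 1/12 s, in which the tool goes at most 41.7 mm and 7.16 degrees, less where a joint would pass 70% of its speed; a pose out of reach is approached as far as the arm can. A shift or turn number past 1, either way, is cut back to 1. A call with a gripper value outside its range is refused whole. "claw" is the closure, from 0 (fully open) to 1 (shut), set as the call begins (left out, the last holds). The fingers move at their own pace and stop on an object; "force" is the grip in N (left out, the last holds). Time passes only in rows, so rows that repeat a pose let the fingers close. It gives the time, the measured TCP pose, the force, the opening and the grip force at its end, in the units of the state.
- get_obs(): the state, without advancing time (a new reading comes with each control period).
- camera(name): name is "side" or "top"; returns the picture (384x512x3 uint8, red, green, blue); there is no depth.
- get_calibration(name): a dict with "fx", "fy", "cx", "cy" (pixels), "k1" (the pictures are not rectified: a ray, as slopes to the right and down, at radius r is drawn at 1 + k1 r^2 times it, then the intrinsics apply), "rvec" (rotation vector, rad) and "tvec" (3), from world to camera coordinates, as OpenCV has them. Camera axes: x right, y down, z forward; pixel columns grow to the right and rows downward; lengths in m; the calibration is good to about 2 mm. A picture is of the moment at which its call begins. get_calibration takes no time and is no camera call.
- job_done(): hands the job in; it is judged then, once.
The state is a dict: "time": time; "q": joint angles; "qd": joint speeds; "joint_efforts": joint torques, N m; "ee_pos": TCP position; "tcp_rot": TCP orientation; "wrist_force": force on the tool from outside, world axes, zero at the start; "torque": the same for the moment, N m; "opening": finger opening in m; "grasp_force": force on a finger pad.
Only numpy, scipy, OpenCV 4.12 (cv2) and the standard library are available. Lean on these libraries where they do the work, as an engineer would, in place of code of your own. Each camera call takes 0.05 s, during which the arm holds its last target. There are 200 camera calls.

### The job

Put the cleaned dust filter back on the desktop computer: pick it up by its pull, lay it flat on the computer's top in front of the guides with its broad round-edged bar leading, and slide it in along the top until both spring clips have ridden up over the bar and snapped fully down behind it, then let go and move clear. The clips are thin and the frame is plastic: push no harder than it takes to get past the clips (never 20 N or more), do not ram the stop behind them, do not prise the clips up, and leave the other things where they are.

Things in the scene. Friction and masses are not known exactly. Their poses are not given: they have to be found in the camera images.
- filter: Dust filter, black plastic frame 120 x 110 mm (x, y) round a 2.5 mm thin grey mesh, 0.06 to 0.13 kg. Origin: centre of its underside, z up. Side bars 8 mm high; the leading (+x) edge is a broad bar with round edges, 8 mm high, 18 mm from x = +42 to +60; the rear (-x) edge carries the upright pull. It starts flat, right way up, on a thin desk mat (180 x 170 x 3 mm).
- pull (a point): Point in the filter's pull, 18 mm above its underside, 54 mm behind (-x of) the filter's origin; axes as the filter's. The pull is an upright tab 10 mm thick (filter's x) and 40 mm wide (y), from 8 to 26 mm above the underside. Grip it from above across its 10 mm thickness, fingertips at least 9 mm above the underside.
- computer: Slim grey desktop computer lying flat, fixed, 290 x 290 x 95 mm. Origin: centre of its underside; its black front faces its -x. The flat top, 95 mm up, is bare from the front edge to the guides; on it the filter slides towards +x. The filter goes in with its axes along the computer's.
- mouth (a point): On the computer's top (level with it), midway between the open ends of the two guides, 30 mm before (-x of) the computer's middle. Axes as the computer's. The guides are 9 mm high rails: flared here (inner faces at y = +-67), narrowing to y = +-57 at x = +20 and then straight to x = +130.
- bay (a point): On the computer's top, 66 mm past the mouth (+x), over the fan opening: the filter's origin rests here, give or take 10 mm along x, when home. Axes as the computer's. At x = +60 from here, anywhere within +-10 mm (its screws sit in slots; not measured, to be felt), stands the rigid 9 mm high face of a steel clip bracket that stops the filter's front bar.
- clip_left (a joint): Left leaf spring clip (y = +30, 14 mm wide) on the bracket, reaching 38 mm before the stop face, up to 18 mm high: upturned nose, then a heel 21 mm before the stop, 3.5 mm above the top. Angle in rad: 0 at rest, about 0.1 while the heel rides on the bar, 0 again once it has dropped onto the mesh behind the bar, 1 to 2 mm before the bar meets the stop.
- clip_right (a joint): The same for the right clip (y = -30). 0.1 rad lifts a heel 4.7 mm; each spring bears down with about 0.8 N at rest and 1.1 N on the bar. Sliding in takes about 3 to 10 N of push while the noses ride up (more if the filter is also pressed down); then the push drops, the clips snap down, and it climbs steeply at the stop.
- staples: Small cardboard box, 55 x 35 x 22 mm, on the computer's top to the left of the guides. Origin: centre of its underside. A bystander.
- mug: White mug, 80 mm across, 92 mm high, on the desk at the left. Origin: centre of its underside. A bystander.
- stapler: Stapler, 135 mm long, 52 mm high, on the desk at the right. Origin: centre of its underside. A bystander.
There are look-alikes about, which are no part of the job. Several things have the shape of the filter; the one meant has the colours described above.

How it is judged (in metres and radians):
On the way, in this order (a step that is already met when the one before it is completed fails the run):
1. the filter lies flat on the computer's top, short of the clips, its bar leading (angle between filter's own z axis and vertical below 0.12 rad and z of filter in the frame of bay between -0.005 and 0.007 m and x of filter in the frame of bay between -0.16 and -0.04 m and y of filter in the frame of bay between -0.012 and 0.012 m and value of joint each of clip_left, clip_right below 0.025 rad), for 0.1 s.
2. both clips ride up on the filter's bar (value of joint each of clip_left, clip_right above 0.065 rad).
3. both clips have snapped down behind the bar (x of filter in the frame of bay between -0.013 and 0.013 m and y of filter in the frame of bay between -0.004 and 0.004 m and angle between the x axis of filter and the x axis of computer, either way round below 0.08 rad and value of joint each of clip_left, clip_right below 0.025 rad), for 0.1 s.
At the end, for the whole second after the job is handed in: The filter lies flat (within 4 mm and 0.07 rad) and square (0.08 rad) between the guides, its origin within 13 mm of the bay point along x (the bracket's place decides), both clips snapped down behind its bar (each below 0.025 rad), at rest (all of step 3 and angle between filter's own z axis and vertical below 0.07 rad and z of filter in the frame of bay between -0.004 and 0.004 m and linear speed of filter below 0.01 m/s); the robot touches nothing.
It fails at once if under the clips (less than 40 mm short of the bay point) the filter is pressed against the computer, its clips or stop with more than 20 N (x of filter in the frame of bay above -0.04 m and contact force between filter and computer above 20 N).
It fails at once if a clip is prised up more than about 11 mm (value of joint any of clip_left, clip_right above 0.25 rad).
It fails at once if a bystander (staple box, mug or stapler) is moved more than 30 mm (distance of any of staples, mug, stapler from where it was at the start of the episode above 0.03 m).
It also fails if it takes over 64 s, if anything falls off the work surface, if the arm or the gripper's body presses on something with over 40 N, if the wrist force passes 120 N, or if a joint passes its speed limit or range.

## Working session

There is one attempt and no reset: what is moved stays moved. The work goes in short steps, Python scripts to look and compute and a tool call to move; the robot and the scene stay as the last step left them, time stands still between calls to the robot, and variables do not carry over. Pictures are saved under pics/ and viewed, at most 10 in all, crops included, and the job is handed in when it is done.

Besides the shell and the picture viewer there is one more tool, called after "Call:" as name([rows], argument=value, ...), one row to a line, values as JSON. servo_tool: Moves the arm, as the interface text tells. Its arguments: {"type":"object","properties":{"moves":{"type":"array","items":{"type":"array","items":{"type":"number"}}},"claw":{"type":"number"},"force":{"type":"number"}},"required":["moves"]}

```bash
mkdir -p pics; cat > h.py <<'E'
from workcell import *
import numpy as np, cv2
def cal(n):
    c=get_calibration(n);R=cv2.Rodrigues(np.array(c["rvec"],float))[0];return c,R,np.array(c["tvec"],float).ravel()
def ray(n,u,v):
    c,R,t=cal(n);K=np.array([[c["fx"],0,c["cx"]],[0,c["fy"],c["cy"]],[0,0,1.]])
    p=cv2.undistortPoints(np.array([[[u,v]]],float),K,np.array([c["k1"],0,0,0.]))[0,0]
    return -R.T@t,R.T@np.array([p[0],p[1],1.])
def onz(n,u,v,z):
    o,d=ray(n,u,v);return o+d*(z-o[2])/d[2]
def proj(n,P):
    c,R,t=cal(n);K=np.array([[c["fx"],0,c["cx"]],[0,c["fy"],c["cy"]],[0,0,1.]])
    return cv2.projectPoints(np.atleast_2d(np.array(P,float)),R,t,K,np.array([c["k1"],0,0,0.]))[0][:,0]
def save(n,img):cv2.imwrite("pics/"+n+".png",img[...,::-1])
E
python3 - <<'E'
from h import *
a=camera("top");b=camera("side");np.save("top0.npy",a);np.save("side0.npy",b)
save("top0",a);save("side0",b)
for n in("top","side"):c,R,t=cal(n);print(n,-R.T@t,c["fx"])
print(get_obs())
E
```

```text
top [ 0.32804295 -0.00539224  1.74736711] 465.8596587535879
side [0.16729844 0.85477651 1.02119436] 381.0206279028774
{'time': 0.1, 'q': array([-7.72336127e+01,  5.00644074e+00,  1.00390006e+01,  9.50985808e+01,
       -1.73699349e-03,  9.00015259e+01]), 'qd': array([ 0.02378178, -0.03604851,  0.01734043, -0.02544536, -0.02844724,
       -0.01644919]), 'joint_efforts': array([-2.99588100e-04, -5.21562266e+01,  4.65652514e+01,  1.59917946e-02,
       -6.95755602e-05,  2.60460035e-05]), 'ee_pos': array([ 0.12148434, -0.53621017,  0.23066849]), 'tcp_rot': array([-1.79933979e+02,  1.73875059e-03,  1.27648634e+01]), 'wrist_force': array([-0.2178594 , -0.57463907,  0.41174183]), 'torque': array([ 0.03478521, -0.01277067,  0.01398145]), 'grasp_force': 0.0, 'opening': 0.08551997785756504}
```

View pics/top0.png

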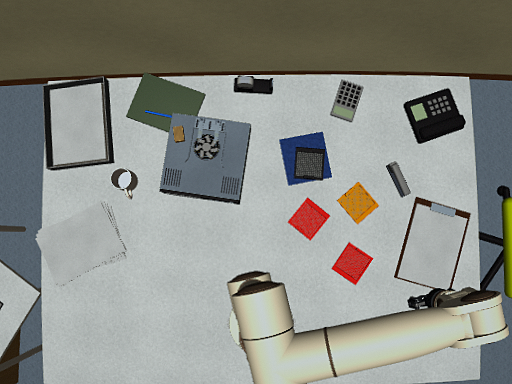

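View pics/side0.png

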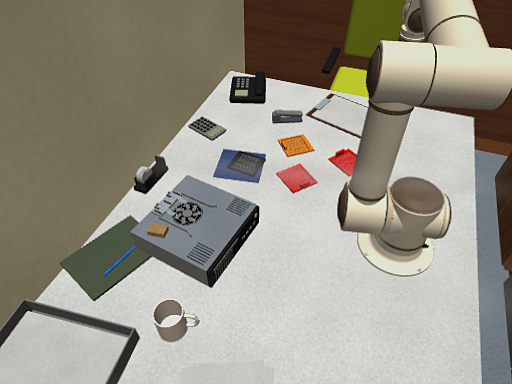

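The top view shows the black frame with grey mesh on the blue mat at (309,163). The look-alikes are red at (309,218), red at (352,263) and orange at (357,202). Only the black one fits the description. The computer is at (206,158) with its front facing the bottom of the picture. I'll check with a close crop.

```bash
python3 - <<'E'
from h import *
a=np.load("top0.npy");b=np.load("side0.npy")
A=cv2.resize(a[105:210,155:335],None,fx=4.4,fy=4.4,interpolation=cv2.INTER_CUBIC)
save("crop0",A[:, :800])
b1=cv2.resize(b[140:190,205:275],(420,300),interpolation=cv2.INTER_CUBIC)
b2=cv2.resize(b[175:285,130:265],(368,300),interpolation=cv2.INTER_CUBIC)
save("crop1",np.hstack([b1,b2]))
E
```

```text
(no output)
```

View pics/crop0.png

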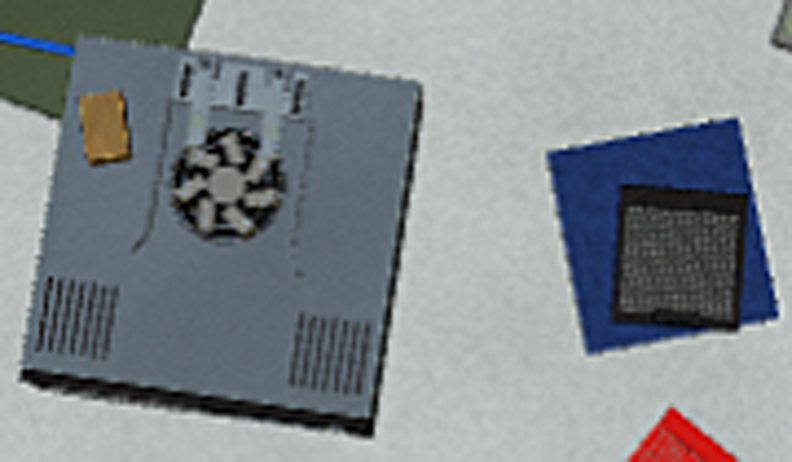

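View pics/crop1.png

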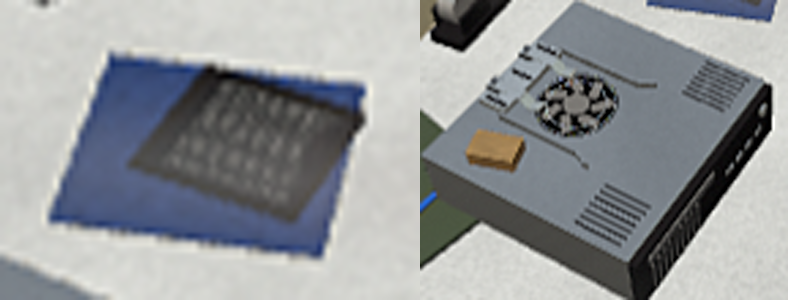

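The crops confirm the choice: a black frame with its broad bar on the far (+x) side, at crop top (620–748, 185–208). The pull is at the near edge, about (675,322). The computer's top and front corners are clear. Next I'll measure both with masks.

```bash
cat > meas.py <<'E'
from h import *
def rect(m,n,z):
    cs=cv2.findContours(m.astype(np.uint8),cv2.RETR_EXTERNAL,cv2.CHAIN_APPROX_NONE)[0]
    c=cv2.convexHull(max(cs,key=cv2.contourArea))[:,0]
    P=np.array([onz(n,u,v,z)[:2] for u,v in c])
    r=cv2.minAreaRect((P*1000).astype(np.float32));return r,P
E
python3 - <<'E'
from meas import *
a=np.load("top0.npy").astype(int)
for p in[(175,150),(225,180),(200,198),(242,140),(160,200),(309,163),(309,149),(296,140),(230,120)]:print(p,a[p[1],p[0]])
R,G,B=a[...,0],a[...,1],a[...,2]
m=np.zeros(R.shape,bool);m[125:190,275:335]=1
f=m&(a.max(2)<60)
f=cv2.morphologyEx(f.astype(np.uint8),cv2.MORPH_CLOSE,np.ones((5,5)))
r,P=rect(f,"top",.011);print("filter",r,f.sum())
m=np.zeros(R.shape,bool);m[105:210,155:258]=1
g=m&(B-R>12)&(R>60)&(R<135)
g=cv2.morphologyEx(g.astype(np.uint8),cv2.MORPH_OPEN,np.ones((3,3)))
r,P=rect(g,"top",.095);print("comp",r,cv2.boxPoints(r))
v=a[105:210,155:335].astype(np.uint8).copy()
for k,col in((f,(255,0,0)),(g,(0,255,0))):
    cs=cv2.findContours(k,cv2.RETR_EXTERNAL,cv2.CHAIN_APPROX_NONE)[0]
    for c in cs: 
        for x,y in c[:,0]: v[y-105,x-155]=col
save("mask0",cv2.resize(v,None,fx=4,fy=4,interpolation=cv2.INTER_NEAREST))
E
```

```text
(175, 150) [ 97 109 119]
(225, 180) [59 64 70]
(200, 198) [83 87 86]
(242, 140) [ 97 108 118]
(160, 200) [184 190 188]
(309, 163) [68 69 65]
(309, 149) [30 26 24]
(296, 140) [ 34  53 105]
(230, 120) [150 154 146]
filter ((593.8825073242188, -188.27182006835938), (111.12606811523438, 120.59616088867188), 85.1645736694336) 926
comp ((613.3053588867188, 194.9849090576172), (285.88189697265625, 280.2747802734375), 81.01780700683594) [[452.56946   75.67616 ]
 [729.4072    31.917557]
 [774.04126  314.29364 ]
 [497.2035   358.05225 ]]
```

View pics/mask0.png

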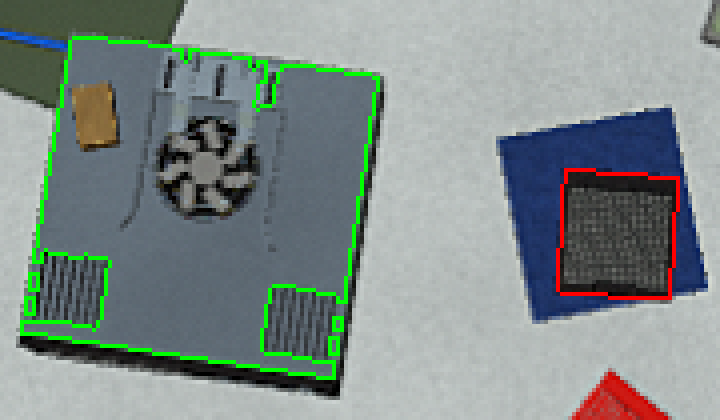

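```bash
python3 - <<'E'
from meas import *
a=cv2.GaussianBlur(np.load("top0.npy"),(0,0),.6).astype(float);g=a.mean(2)
def edge(prof,sign,lo):
    d=np.diff(prof)*sign;i=int(np.argmax(d))
    if 0<i<len(d)-1:
        y0,y1,y2=d[i-1:i+2];o=.5*(y0-y2)/(y0-2*y1+y2) if (y0-2*y1+y2) else 0
    else:o=0
    return lo+i+.5+o
def fit(name,pts,z=.095):
    P=np.array([onz("top",u,v,z)[:2] for u,v in pts])
    for _ in range(3):
        vx,vy,x,y=cv2.fitLine((P*1000).astype(np.float32),cv2.DIST_HUBER,0,.01,.01).ravel()
        e=np.abs((P[:,0]*1000-x)*vy-(P[:,1]*1000-y)*vx);P=P[e<max(2,2*np.median(e))]
    print(name,"ang",np.degrees(np.arctan2(vy,vx)),"pt",x,y,"n",len(P),"med",np.median(e))
    return np.array([x,y]),np.array([vx,vy])
# approx corners px from mask (4x, offset 155,105)
tl=np.array([70,37])/4+[155,105];bl=np.array([20,333])/4+[155,105];tr=np.array([382,76])/4+[155,105];br=np.array([336,378])/4+[155,105]
def along(p,q,vert,sign,w=4,skip=None):
    out=[]
    for t in np.linspace(.06,.94,60):
        if skip and skip[0]<t<skip[1]:continue
        c=p+(q-p)*t
        if vert: v=int(round(c[1]));lo=int(c[0])-w;out.append((edge(g[v,lo:lo+2*w+1],sign,lo),v))
        else: u=int(round(c[0]));lo=int(c[1])-w;out.append((u,edge(g[lo:lo+2*w+1,u],sign,lo)))
    return sorted(set(out))
L=fit("left",[p for p in along(tl,bl,1,-1)if p[1]>137])
Rr=fit("right",along(tr,br,1,-1,3))
F=fit("front",along(bl,br,0,-1,3))
Bk=fit("back",[p for p in along(tl,tr,0,-1) if p[0]>186],.095)
ang=np.radians(-8.6)
for yaw in(-8,-8.5,-9):
    t=np.radians(yaw);ex=np.array([np.cos(t),np.sin(t)]);ey=np.array([-np.sin(t),np.cos(t)])
    print(yaw,"y L,R",L[0]@ey,Rr[0]@ey,"x F,B",F[0]@ex,Bk[0]@ex)
fc=onz("top",206.8,147.3,.095);print("fan",fc)
E
```

```text
left ang -9.041536 pt 588.2891 345.17834 n 41 med 0.4321223158345262
right ang -8.823313 pt 588.8654 53.853996 n 60 med 0.355089199916632
front ang 81.12201 pt 473.86957 213.1867 n 60 med 0.6819114692164048
back ang 81.0211 pt 746.9097 134.63347 n 40 med 0.3152341369684273
-8 y L,R 423.69311438725174 135.28411908599776 x F,B 439.5880467780621 720.9034975430292
-8.5 y L,R 428.3415275472648 140.30230721562407 x F,B 437.1535182341909 718.8054767679826
-9 y L,R 432.9573208415634 145.30981078135343 x F,B 434.68569875739763 716.6527161729113
fan [0.64281548 0.18721714 0.095     ]
```

Units first: shifts go in shares of 100 cm and turns go in shares of 2 pi rad. So 41.8 cm is 0.418, 35.2 cm is 0.352, 1.264 rad is 0.2012.

Call:
servo_tool([
  [0.418, 0.352, -0.11, 0.2012],
  [0.418, 0.352, -0.11, 0.2012],
  [0.418, 0.352, -0.11, 0.2012],
  [0.418, 0.352, -0.11, 0.2012],
  [0.418, 0.352, -0.11, 0.2012],
  [0.418, 0.352, -0.11, 0.2012],
  [0.418, 0.352, -0.11, 0.2012],
  [0.418, 0.352, -0.11, 0.2012],
  [0.418, 0.352, -0.11, 0.2012],
  [0.418, 0.352, -0.11, 0.2012],
  [0.418, 0.352, -0.11, 0.2012],
  [0.418, 0.352, -0.11, 0.2012],
  [0.418, 0.352, -0.11, 0.2012],
  [0.418, 0.352, -0.11, 0.2012],
  [0.418, 0.352, -0.11, 0.2012],
  [0.418, 0.352, -0.11, 0.2012],
  [0.418, 0.352, -0.11, 0.2012],
  [0.418, 0.352, -0.11, 0.2012],
  [0.418, 0.352, -0.11, 0.2012],
  [0.418, 0.352, -0.11, 0.2012],
], claw=0.4, force=30)

```text
time: 1.77
ee_pos: [0.5391, -0.1853, 0.1218]
tcp_rot: [180.0, 0.0, 85.1]
wrist_force: [1.1, 0.6, 0.8]
opening: 0.0512
grasp_force: 0.0
```

Scaled: -9.5 cm is -0.095, -9 cm is -0.09.

Call:
servo_tool([
  [0, 0, -0.03, 0],
  [0, 0, -0.06, 0],
  [0, 0, -0.08, 0],
  [0, 0, -0.09, 0],
  [0, 0, -0.095, 0],
  [0, 0, -0.095, 0],
  [0, 0, -0.095, 0],
])

```text
time: 2.35
ee_pos: [0.5401, -0.1848, 0.0276]
tcp_rot: [179.9, 0.0, 85.2]
wrist_force: [0.5, 0.4, 0.8]
opening: 0.0512
grasp_force: 0.0
```

```bash
python3 - <<'E'
from h import *
o=get_obs();print(o["ee_pos"],o["wrist_force"])
b=camera("side");save("s1",cv2.resize(b[110:200,180:300],(800,600),interpolation=cv2.INTER_CUBIC))
E
```

```text
[ 0.54005881 -0.18478246  0.02755793] [0.52516642 0.38306245 0.80121666]
```

View pics/s1.png

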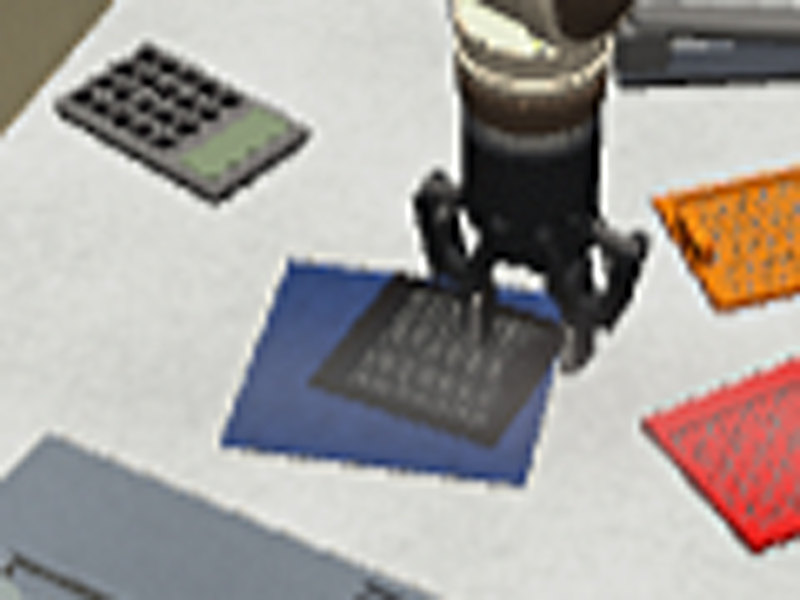

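The side crop shows the fingers at (485,330) and (575,355), one on each side of the pull. I'll go down and close.

Scaled: -1.3 cm is -0.013, -0.7 cm is -0.007.

Call:
servo_tool([
  [0, 0, -0.007, 0],
  [0, 0, -0.013, 0],
  [0, 0, -0.013, 0],
  [0, 0, -0.013, 0],
  [0, 0, -0.013, 0],
])

```text
time: 2.82
ee_pos: [0.5395, -0.1844, 0.0133]
tcp_rot: [-180.0, -0.0, 85.2]
wrist_force: [0.5, 0.5, -0.0]
opening: 0.0513
grasp_force: 0.0
```

Call:
servo_tool([
  [0, 0, 0, 0],
  [0, 0, 0, 0],
  [0, 0, 0, 0],
  [0, 0, 0, 0],
  [0, 0, 0, 0],
  [0, 0, 0, 0],
  [0, 0, 0, 0],
  [0, 0, 0, 0],
], claw=1, force=40)

```text
time: 3.48
ee_pos: [0.5397, -0.1845, 0.0136]
tcp_rot: [180.0, 0.0, 85.2]
wrist_force: [0.9, 0.2, 3.6]
opening: 0.0088
grasp_force: 41.5
```

Scaled: 40.1 cm is 0.401, -7.2 cm is -0.072, -0.072 rad is -0.0115.

Call:
servo_tool([
  [0, 0, 0.01, 0],
  [0, 0, 0.03, 0],
  [0, 0, 0.06, 0],
  [0, 0, 0.1, 0],
  [0, 0, 0.14, 0],
  [-0.01, 0.02, 0.16, 0],
  [-0.015, 0.05, 0.16, 0],
  [-0.02, 0.08, 0.16, -0.0032],
  [-0.025, 0.11, 0.16, -0.0048],
  [-0.03, 0.14, 0.16, -0.0064],
  [-0.035, 0.17, 0.16, -0.008],
  [-0.04, 0.2, 0.16, -0.0095],
  [-0.045, 0.23, 0.16, -0.0111],
  [-0.05, 0.26, 0.16, -0.0111],
  [-0.055, 0.29, 0.16, -0.0115],
  [-0.06, 0.32, 0.16, -0.0115],
  [-0.065, 0.35, 0.16, -0.0115],
  [-0.07, 0.38, 0.16, -0.0115],
  [-0.072, 0.396, 0.16, -0.0115],
  [-0.072, 0.401, 0.16, -0.0115],
])

```text
time: 5.15
ee_pos: [0.4667, 0.2188, 0.1735]
tcp_rot: [-180.0, -0.0, 81.2]
wrist_force: [-0.5, 0.1, -0.5]
opening: 0.0087
grasp_force: 40.9
```

Scaled: -2 cm is -0.02.

Call:
servo_tool([
  [0, 0, 0, 0],
  [0, 0, -0.02, 0],
  [0, 0, -0.02, 0],
  [0, 0, -0.02, 0],
  [0, 0, -0.02, 0],
])

```text
time: 5.57
ee_pos: [0.4677, 0.2158, 0.1539]
tcp_rot: [180.0, 0.0, 81.0]
wrist_force: [-0.3, 0.5, -0.2]
opening: 0.0087
grasp_force: 40.9
```

```bash
python3 - <<'E'
from meas import *
o=get_obs();print(o["ee_pos"],o["tcp_rot"],o["wrist_force"],o["grasp_force"],o["opening"])
a=camera("top");b=camera("side");np.save("top1.npy",a)
A=cv2.resize(a[105:225,150:270],(560,560),interpolation=cv2.INTER_CUBIC);save("t1",A)
B=cv2.resize(b[150:290,130:300],(680,560),interpolation=cv2.INTER_CUBIC)
save("t1",cv2.resize(np.hstack([A,B]),(800,361),interpolation=cv2.INTER_AREA))
E
```

```text
[0.46768145 0.21575156 0.15391186] [1.79998095e+02 6.24342630e-03 8.09959346e+01] [-0.26499891  0.54804062 -0.22134357] 40.93885123729706 0.008656644029394952
```

View pics/t1.png

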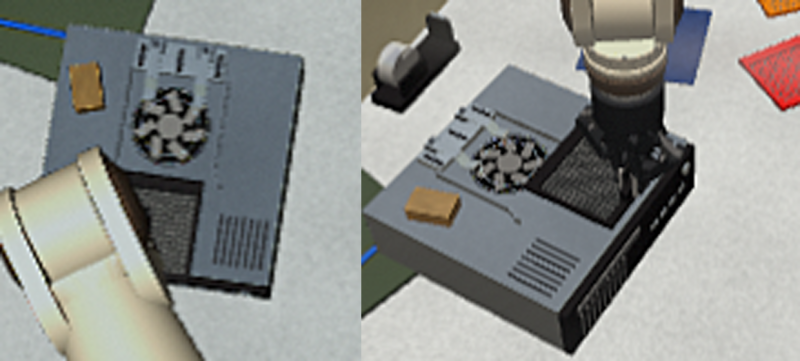

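The picture shows the filter held flat and square in front of the guides. Its front-right corner is at about (203,181) in the left crop. I'll measure the held filter's edges against the computer frame.

```bash
python3 - <<'E'
from meas import *
a=np.load("top1.npy");g=cv2.GaussianBlur(a,(0,0),.6).astype(float).mean(2)
t=np.radians(-8.95);ex=np.array([np.cos(t),np.sin(t)]);ey=np.array([-np.sin(t),np.cos(t)]);bay=np.array([.6445,.1895])
def sub(p,lo):
    d=np.diff(p);i=int(np.argmax(np.abs(d)));
    if 0<i<len(d)-1:
        y0,y1,y2=np.abs(d[i-1:i+2]);i+=.5*(y0-y2)/(y0-2*y1+y2)
    return lo+i+.5
R=[];F=[]
for v in range(169,196):
    c=217.5-(v-165.2)*13/107;lo=int(c)-3;u=sub(g[v,lo:lo+8],lo);R.append(onz("top",u,v,.151)[:2])
for u in range(202,215):
    c=165.2+(u-217.5)*11/63;lo=int(c)-4;v=sub(g[lo:lo+8,u],lo);F.append(onz("top",u,v,.151)[:2])
for n,P in(("R",R),("F",F)):
    P=np.array(P)-bay;X=np.c_[P@ex,P@ey]*1000;l=cv2.fitLine(X.astype(np.float32),cv2.DIST_HUBER,0,.01,.01).ravel();print(n,np.median(X,0),np.degrees(np.arctan2(l[1],l[0])))
# guides and fan in first picture
a0=np.load("top0.npy");g0=a0.astype(float).mean(2)
for x in(20,30,40,50):
    prof=[];ys=np.arange(-72,73,2)
    for y in ys:
        P=bay+(ex*(x-66+0)+ey*y)/1000;u,v=proj("top",[P[0],P[1],.1])[0];prof.append(cv2.getRectSubPix(g0.astype(np.float32),(1,1),(float(u),float(v)))[0,0])
    prof=np.array(prof);print(x,"L",[(int(y),int(p)) for y,p in zip(ys,prof) if y>44],"\n R",[(int(y),int(p)) for y,p in zip(ys,prof) if y<-44])
E
```

```text
R [-126.97443409  -57.50733474] 0.066898406
F [-66.2048856 -23.710874 ] 88.66679
20 L [(46, 110), (48, 110), (50, 112), (52, 110), (54, 102), (56, 94), (58, 88), (60, 96), (62, 107), (64, 112), (66, 114), (68, 112), (70, 111), (72, 111)] 
 R [(-72, 102), (-70, 102), (-68, 103), (-66, 105), (-64, 106), (-62, 108), (-60, 109), (-58, 110), (-56, 106), (-54, 103), (-52, 103), (-50, 103), (-48, 103), (-46, 103)]
30 L [(46, 111), (48, 111), (50, 112), (52, 114), (54, 102), (56, 82), (58, 85), (60, 94), (62, 103), (64, 111), (66, 112), (68, 112), (70, 112), (72, 111)] 
 R [(-72, 102), (-70, 102), (-68, 103), (-66, 99), (-64, 95), (-62, 93), (-60, 94), (-58, 103), (-56, 108), (-54, 105), (-52, 104), (-50, 103), (-48, 104), (-46, 105)]
40 L [(46, 113), (48, 113), (50, 113), (52, 105), (54, 90), (56, 88), (58, 91), (60, 102), (62, 111), (64, 112), (66, 112), (68, 111), (70, 111), (72, 111)] 
 R [(-72, 105), (-70, 104), (-68, 101), (-66, 96), (-64, 93), (-62, 92), (-60, 103), (-58, 110), (-56, 107), (-54, 105), (-52, 103), (-50, 102), (-48, 102), (-46, 101)]
50 L [(46, 107), (48, 111), (50, 113), (52, 115), (54, 98), (56, 78), (58, 87), (60, 97), (62, 107), (64, 113), (66, 112), (68, 111), (70, 111), (72, 111)] 
 R [(-72, 101), (-70, 101), (-68, 101), (-66, 96), (-64, 90), (-62, 85), (-60, 88), (-58, 103), (-56, 108), (-54, 106), (-52, 108), (-50, 109), (-48, 102), (-46, 90)]
```

The filter sits within about 1 mm of the guides' midline and is square. I'll lower it until it touches.

Scaled: -4.5 cm is -0.045, -4.3 cm is -0.043.

Call:
servo_tool([
  [0, 0, -0.02, 0],
  [0, 0, -0.035, 0],
  [0, 0, -0.043, 0],
  [0, 0, -0.045, 0],
  [0, 0, -0.045, 0],
  [0, 0, -0.045, 0],
])

```text
time: 6.17
ee_pos: [0.4679, 0.2167, 0.1093]
tcp_rot: [180.0, -0.0, 81.1]
wrist_force: [-0.2, -0.3, -0.7]
opening: 0.0087
grasp_force: 40.9
```

Scaled: -0.2 cm is -0.002, -0.1 cm is -0.001.

Call:
servo_tool([
  [0, 0, -0.001, 0],
  [0, 0, -0.002, 0],
  [0, 0, -0.002, 0],
  [0, 0, -0.002, 0],
])

```text
time: 6.5
ee_pos: [0.4676, 0.2167, 0.1065]
tcp_rot: [180.0, -0.0, 81.1]
wrist_force: [0.4, 0.7, -1.5]
opening: 0.0092
grasp_force: 40.9
```

Scaled: -0.05 cm is -0.0005.

Call:
servo_tool([
  [0, 0, -0.0005, 0],
  [0, 0, -0.0005, 0],
  [0, 0, -0.0005, 0],
  [0, 0, -0.0005, 0],
])

```text
time: 6.83
ee_pos: [0.4675, 0.2166, 0.1058]
tcp_rot: [-180.0, -0.0, 81.1]
wrist_force: [-0.3, 0.6, -0.9]
opening: 0.0087
grasp_force: 40.9
```

Scaled: -0.05 cm is -0.0005.

Call:
servo_tool([
  [0, 0, -0.0005, 0],
  [0, 0, -0.0005, 0],
  [0, 0, -0.0005, 0],
  [0, 0, -0.0005, 0],
])

```text
time: 7.17
ee_pos: [0.4676, 0.2166, 0.1056]
tcp_rot: [180.0, -0.0, 81.1]
wrist_force: [-1.1, -0.5, 4.9]
opening: 0.009
grasp_force: 41.5
```

Scaled: 4 cm is 0.04, 0.03 cm is 0.0003.

Call:
servo_tool([
  [0, 0, 0.0003, 0],
  [0.004, -0.0006, 0.0003, 0],
  [0.008, -0.0013, 0.0003, 0],
  [0.012, -0.0019, 0.0003, 0],
  [0.016, -0.0025, 0.0003, 0],
  [0.02, -0.0031, 0.0003, 0],
  [0.024, -0.0038, 0.0003, 0],
  [0.028, -0.0044, 0.0003, 0],
  [0.032, -0.005, 0.0003, 0],
  [0.036, -0.0057, 0.0003, 0],
  [0.04, -0.0063, 0.0003, 0],
  [0.04, -0.0063, 0.0003, 0],
  [0.04, -0.0063, 0.0003, 0],
])

```text
time: 8.25
ee_pos: [0.5082, 0.2102, 0.1056]
tcp_rot: [179.9, 0.0, 81.0]
wrist_force: [0.7, -0.7, 1.6]
opening: 0.0086
grasp_force: 41.3
```

Scaled: 2.4 cm is 0.024, 2.1 cm is 0.021.

Call:
servo_tool([
  [0.003, -0.0005, 0, 0],
  [0.006, -0.0009, 0, 0],
  [0.009, -0.0014, 0, 0],
  [0.012, -0.0019, 0, 0],
  [0.015, -0.0024, 0, 0],
  [0.018, -0.0028, 0, 0],
  [0.021, -0.0033, 0, 0],
  [0.024, -0.0038, 0, 0],
  [0.024, -0.0038, 0, 0],
  [0.024, -0.0038, 0, 0],
])

```text
time: 9.08
ee_pos: [0.5322, 0.2064, 0.1056]
tcp_rot: [179.9, -0.0, 81.0]
wrist_force: [2.7, 0.7, 1.1]
opening: 0.0086
grasp_force: 41.3
```

Scaled: 1 cm is 0.01, 0.8 cm is 0.008.

Call:
servo_tool([
  [0.002, -0.0003, 0, 0],
  [0.004, -0.0006, 0, 0],
  [0.006, -0.0009, 0, 0],
  [0.008, -0.0013, 0, 0],
  [0.01, -0.0016, 0, 0],
  [0.01, -0.0016, 0, 0],
])

```text
time: 9.58
ee_pos: [0.5419, 0.2048, 0.1056]
tcp_rot: [180.0, -0.0, 81.1]
wrist_force: [-0.4, 0.3, 2.9]
opening: 0.0089
grasp_force: 41.5
```

Scaled: 0.6 cm is 0.006, 0.45 cm is 0.0045.

Call:
servo_tool([
  [0.0015, -0.0002, 0, 0],
  [0.003, -0.0005, 0, 0],
  [0.0045, -0.0007, 0, 0],
  [0.006, -0.0009, 0, 0],
  [0.006, -0.0009, 0, 0],
])

```text
time: 10.0
ee_pos: [0.5478, 0.2039, 0.1056]
tcp_rot: [180.0, -0.0, 81.1]
wrist_force: [-1.5, 0.0, 3.8]
opening: 0.0091
grasp_force: 41.5
```

Scaled: 0.4 cm is 0.004, -0.02 cm is -0.0002.

Call:
servo_tool([
  [0.001, -0.0002, 0.0001, 0],
  [0.002, -0.0003, 0.0001, 0],
  [0.003, -0.0005, 0.0001, 0],
  [0.004, -0.0006, 0.0001, 0],
  [0.004, -0.0006, 0.0001, 0],
])

```text
time: 10.42
ee_pos: [0.5518, 0.2033, 0.1056]
tcp_rot: [180.0, 0.0, 81.1]
wrist_force: [-1.2, 0.0, 1.9]
opening: 0.0092
grasp_force: 41.4
```

Scaled: 0.4 cm is 0.004, 0.3 cm is 0.003.

Call:
servo_tool([
  [0.001, -0.0002, 0, 0],
  [0.002, -0.0003, 0, 0],
  [0.003, -0.0005, 0, 0],
  [0.004, -0.0006, 0, 0],
  [0.004, -0.0006, 0, 0],
])

```text
time: 10.83
ee_pos: [0.5558, 0.2027, 0.1056]
tcp_rot: [180.0, 0.0, 81.1]
wrist_force: [-0.3, -0.1, 2.3]
opening: 0.0087
grasp_force: 41.3
```

Scaled: 0.4 cm is 0.004, 0.3 cm is 0.003.

Call:
servo_tool([
  [0.001, -0.0002, 0, 0],
  [0.002, -0.0003, 0, 0],
  [0.003, -0.0005, 0, 0],
  [0.004, -0.0006, 0, 0],
  [0.004, -0.0006, 0, 0],
])

```text
time: 11.25
ee_pos: [0.5598, 0.2022, 0.1056]
tcp_rot: [180.0, -0.0, 81.1]
wrist_force: [-0.1, -0.5, -0.3]
opening: 0.0089
grasp_force: 41.2
```

Scaled: 0.3 cm is 0.003, 0.2 cm is 0.002.

Call:
servo_tool([
  [0.001, -0.0002, 0, 0],
  [0.002, -0.0003, 0, 0],
  [0.003, -0.0005, 0, 0],
  [0.003, -0.0005, 0, 0],
])

```text
time: 11.58
ee_pos: [0.5628, 0.2017, 0.1056]
tcp_rot: [180.0, -0.0, 81.1]
wrist_force: [-0.3, -0.4, 0.6]
opening: 0.0087
grasp_force: 41.1
```

Scaled: 0.3 cm is 0.003, 0.2 cm is 0.002.

Call:
servo_tool([
  [0.001, -0.0002, 0, 0],
  [0.002, -0.0003, 0, 0],
  [0.003, -0.0005, 0, 0],
  [0.003, -0.0005, 0, 0],
])

```text
time: 11.92
ee_pos: [0.5657, 0.2011, 0.1056]
tcp_rot: [180.0, 0.0, 81.1]
wrist_force: [-0.1, 0.7, 0.3]
opening: 0.0087
grasp_force: 41.0
```

Scaled: 0.3 cm is 0.003, 0.2 cm is 0.002.

Call:
servo_tool([
  [0.001, -0.0002, 0, 0],
  [0.002, -0.0003, 0, 0],
  [0.003, -0.0005, 0, 0],
  [0.003, -0.0005, 0, 0],
])

```text
time: 12.25
ee_pos: [0.5682, 0.2007, 0.1056]
tcp_rot: [-179.9, 0.0, 81.1]
wrist_force: [-4.7, 0.4, 1.7]
opening: 0.0088
grasp_force: 41.2
```

Scaled: 0.2 cm is 0.002, 0.1 cm is 0.001.

Call:
servo_tool([
  [0.001, -0.0002, 0, 0],
  [0.002, -0.0003, 0, 0],
  [0.002, -0.0003, 0, 0],
])

```text
time: 12.5
ee_pos: [0.5705, 0.2004, 0.1056]
tcp_rot: [-180.0, -0.0, 81.1]
wrist_force: [-4.6, 0.5, 1.3]
opening: 0.0091
grasp_force: 41.2
```

Scaled: 0.2 cm is 0.002, 0.1 cm is 0.001.

Call:
servo_tool([
  [0.001, -0.0002, 0, 0],
  [0.002, -0.0003, 0, 0],
  [0.002, -0.0003, 0, 0],
])

```text
time: 12.75
ee_pos: [0.5724, 0.2001, 0.1056]
tcp_rot: [-180.0, 0.0, 81.1]
wrist_force: [-4.3, 0.6, 1.2]
opening: 0.009
grasp_force: 41.2
```

Scaled: 0.2 cm is 0.002, 0.1 cm is 0.001.

Call:
servo_tool([
  [0.001, -0.0002, 0, 0],
  [0.002, -0.0003, 0, 0],
  [0.002, -0.0003, 0, 0],
])

```text
time: 13.0
ee_pos: [0.5743, 0.1998, 0.1056]
tcp_rot: [-180.0, 0.0, 81.1]
wrist_force: [-5.3, 2.2, 1.7]
opening: 0.0095
grasp_force: 41.3
```

Scaled: 0.2 cm is 0.002, 0.1 cm is 0.001.

Call:
servo_tool([
  [0.001, -0.0002, 0, 0],
  [0.002, -0.0003, 0, 0],
  [0.002, -0.0003, 0, 0],
])

```text
time: 13.25
ee_pos: [0.5767, 0.1995, 0.1056]
tcp_rot: [180.0, 0.0, 81.1]
wrist_force: [-3.4, 0.4, 0.8]
opening: 0.0088
grasp_force: 41.2
```

Scaled: 0.2 cm is 0.002, 0.1 cm is 0.001.

Call:
servo_tool([
  [0.001, -0.0002, 0, 0],
  [0.002, -0.0003, 0, 0],
  [0.002, -0.0003, 0, 0],
])

```text
time: 13.5
ee_pos: [0.5789, 0.1991, 0.1056]
tcp_rot: [180.0, -0.0, 81.1]
wrist_force: [-1.3, 1.1, -0.4]
opening: 0.0087
grasp_force: 41.1
```

The push has dropped, so the heels are on the bar. About 20 mm remain; I'll go 10 mm and then slow down.

Scaled: 0.9 cm is 0.009, 0.75 cm is 0.0075.

Call:
servo_tool([
  [0.0015, -0.0002, 0, 0],
  [0.003, -0.0005, 0, 0],
  [0.0045, -0.0007, 0, 0],
  [0.006, -0.0009, 0, 0],
  [0.0075, -0.0012, 0, 0],
  [0.009, -0.0014, 0, 0],
  [0.009, -0.0014, 0, 0],
])

```text
time: 14.08
ee_pos: [0.588, 0.1977, 0.1057]
tcp_rot: [180.0, -0.0, 81.0]
wrist_force: [0.7, -0.2, -0.1]
opening: 0.0088
grasp_force: 40.9
```

Scaled: 0.2 cm is 0.002, 0.1 cm is 0.001.

Call:
servo_tool([
  [0.001, -0.0002, 0, 0],
  [0.002, -0.0003, 0, 0],
  [0.002, -0.0003, 0, 0],
])

```text
time: 14.33
ee_pos: [0.5899, 0.1974, 0.1057]
tcp_rot: [180.0, -0.0, 81.1]
wrist_force: [0.5, 0.6, -1.5]
opening: 0.009
grasp_force: 40.9
```

Scaled: 0.2 cm is 0.002, 0.1 cm is 0.001.

Call:
servo_tool([
  [0.001, -0.0002, 0, 0],
  [0.002, -0.0003, 0, 0],
  [0.002, -0.0003, 0, 0],
])

```text
time: 14.58
ee_pos: [0.592, 0.1971, 0.1057]
tcp_rot: [180.0, -0.0, 81.1]
wrist_force: [1.4, -0.5, -1.5]
opening: 0.0088
grasp_force: 40.9
```

Now 1 mm steps.

Scaled: 0.1 cm is 0.001, -0.02 cm is -0.0002.

Call:
servo_tool([
  [0.001, -0.0002, 0, 0],
  [0.001, -0.0002, 0, 0],
])

```text
time: 14.75
ee_pos: [0.5929, 0.1969, 0.1057]
tcp_rot: [180.0, -0.0, 81.1]
wrist_force: [1.6, -0.0, -1.5]
opening: 0.0088
grasp_force: 40.9
```

Scaled: 0.1 cm is 0.001, -0.02 cm is -0.0002.

Call:
servo_tool([
  [0.001, -0.0002, 0, 0],
  [0.001, -0.0002, 0, 0],
])

```text
time: 14.92
ee_pos: [0.5936, 0.1968, 0.1057]
tcp_rot: [-180.0, -0.0, 81.1]
wrist_force: [0.1, 0.2, -0.4]
opening: 0.0092
grasp_force: 41.0
```

Scaled: 0.1 cm is 0.001, -0.01 cm is -0.0001.

Call:
servo_tool([
  [0.001, -0.0001, 0, 0],
  [0.001, -0.0001, 0, 0],
])

```text
time: 15.08
ee_pos: [0.5946, 0.1967, 0.1057]
tcp_rot: [-180.0, 0.0, 81.1]
wrist_force: [0.2, 0.5, 0.1]
opening: 0.0087
grasp_force: 41.0
```

Scaled: 0.05 cm is 0.0005, -0.01 cm is -0.0001.

Call:
servo_tool([
  [0.0005, -0.0001, 0, 0],
  [0.0005, -0.0001, 0, 0],
])

```text
time: 15.25
ee_pos: [0.5947, 0.1967, 0.1056]
tcp_rot: [-180.0, -0.0, 81.1]
wrist_force: [-2.2, 0.2, 0.0]
opening: 0.0091
grasp_force: 41.0
```

Scaled: 0.03 cm is 0.0003.

Call:
servo_tool([
  [0.0003, 0, 0, 0],
  [0.0003, 0, 0, 0],
])

```text
time: 15.42
ee_pos: [0.5948, 0.1966, 0.1056]
tcp_rot: [-179.9, 0.0, 81.1]
wrist_force: [-6.1, -0.2, 1.2]
opening: 0.0096
grasp_force: 41.2
```

Scaled: 0.02 cm is 0.0002.

Call:
servo_tool([
  [0.0002, 0, 0, 0],
  [0.0002, 0, 0, 0],
])

```text
time: 15.58
ee_pos: [0.5948, 0.1967, 0.1056]
tcp_rot: [-179.9, 0.0, 81.1]
wrist_force: [-5.6, 0.9, 1.2]
opening: 0.0087
grasp_force: 41.3
```

```bash
python3 - <<'E'
from h import *
a=camera("top");b=camera("side");b0=np.load("side0.npy")
print(get_obs()["wrist_force"])
f=lambda i:cv2.resize(i[180:230,145:195],(400,400),interpolation=cv2.INTER_CUBIC)
save("s2",np.hstack([f(b0),f(b)]))
E
```

```text
[-6.45622653  0.84442552  1.49723122]
```

View pics/s2.png

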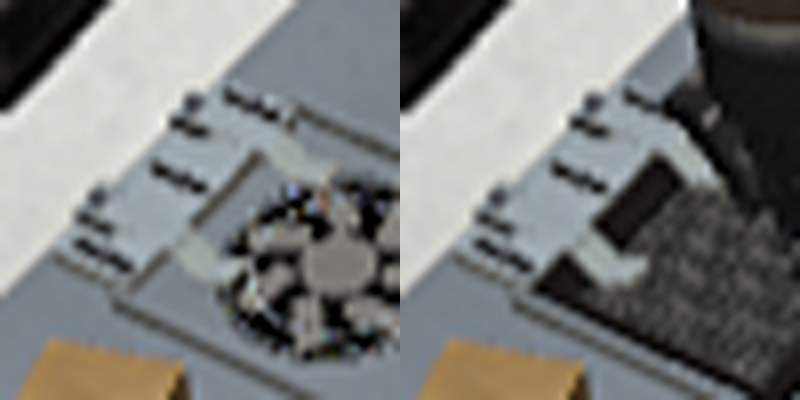

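The bar is flush against the bracket, and both clips now reach past it onto the mesh, with their tips back where they were at rest. I'll unload, release and clear.

Scaled: -0.08 cm is -0.0008, 0.01 cm is 0.0001.

Call:
servo_tool([
  [-0.0008, 0.0001, 0, 0],
  [-0.0008, 0.0001, 0, 0],
])

```text
time: 15.85
ee_pos: [0.5948, 0.1967, 0.1057]
tcp_rot: [180.0, 0.0, 81.1]
wrist_force: [-2.5, 0.9, -0.7]
opening: 0.0088
grasp_force: 41.0
```

Call:
servo_tool([
  [0, 0, 0, 0],
  [0, 0, 0, 0],
  [0, 0, 0, 0],
  [0, 0, 0, 0],
  [0, 0, 0, 0],
  [0, 0, 0, 0],
], claw=0.6)

```text
time: 16.35
ee_pos: [0.5948, 0.1967, 0.1057]
tcp_rot: [180.0, -0.0, 81.1]
wrist_force: [0.1, 0.0, -0.3]
opening: 0.0343
grasp_force: 0.0
```

Scaled: -32 cm is -0.32, -30 cm is -0.3.

Call:
servo_tool([
  [0, 0, 0.005, 0],
  [0, 0, 0.015, 0],
  [0, 0, 0.03, 0],
  [0, 0, 0.06, 0],
  [0, 0, 0.09, 0],
  [0, 0, 0.12, 0],
  [-0.03, 0, 0.14, 0],
  [-0.06, 0, 0.14, 0],
  [-0.09, -0.03, 0.14, 0],
  [-0.12, -0.06, 0.14, 0],
  [-0.14, -0.1, 0.14, 0],
  [-0.14, -0.14, 0.14, 0],
  [-0.14, -0.18, 0.14, 0],
  [-0.14, -0.22, 0.14, 0],
  [-0.14, -0.26, 0.14, 0],
  [-0.14, -0.3, 0.14, 0],
  [-0.14, -0.32, 0.14, 0],
  [-0.14, -0.32, 0.14, 0],
  [-0.14, -0.32, 0.14, 0],
])

```text
time: 17.93
ee_pos: [0.4546, -0.1242, 0.2465]
tcp_rot: [180.0, -0.0, 80.9]
wrist_force: [0.0, 1.2, 0.7]
opening: 0.0339
grasp_force: 0.0
```

```bash
python3 - <<'E'
from h import *
a=camera("top");b=camera("side");np.save("top3.npy",a);print(get_obs()["ee_pos"])
A=cv2.resize(a[105:205,155:255],(400,400),interpolation=cv2.INTER_CUBIC)
B=cv2.resize(b[180:230,145:195],(400,400),interpolation=cv2.INTER_CUBIC)
save("end",np.hstack([A,B]))
E
```

```text
[ 0.4547435  -0.12276116  0.24634215]
```

View pics/end.png

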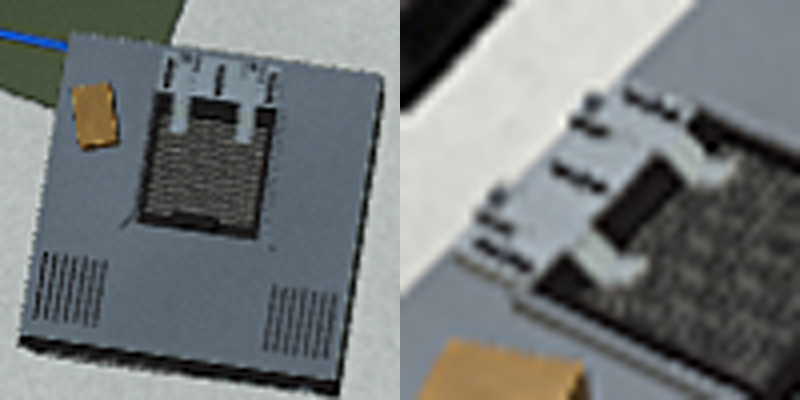

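The filter is seated square between the guides, with its bar against the bracket at (155–275, 100–120). Both clips lie behind the bar, and the staple box hasn't moved.

```bash
python3 -c "
from workcell import *
print(job_done())"
```

```text
the job is handed in; nothing more can be done
None
```

I slid the filter home against the stop (about 6 N of push read at the wrist), released it, moved the arm clear and handed the job in; in the last pictures it sits square with both clips behind the bar, but no verdict came back.

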